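# Put the red-knobbed knock-out bar away upright in its bench stand

### The arm

A 7-joint arm with a two-finger parallel gripper is mounted at the origin on the work surface. World frame = base frame: x ahead of the robot, y to its left, z up, the work surface at z = 0. Lengths are in m, angles in rad, forces in N, time in s.
With the tool pointing down it reaches from about 0.35 to 0.9 m from the base axis. Payload 7.2 kg.
Tool frame: the origin (TCP) lies at the very end of the fingers, on their centre line; the grasp point (between the pads) lies 19 mm behind it; x points along the fingers, y is the direction in which the jaws open and shut, and the axes are right-handed (so a half turn about x gives the same grasp; the last joint's range is limited). The gripper opens to 85 mm and grips with 20 to 120 N. Pads are 22 mm wide; open, the fingers measure 114 mm over their backs; the gripper's body (76 mm by 85 mm) begins 54 mm behind the grasp point. The pads swing forward as they close: fully open they stand 13 mm farther back than shut.
Start: joints at [-1.28, 0.411, -0.013, 1.596, 0.006, 1.134, -0.082], TCP at [0.219, 0.585, 0.196] pointing down, gripper open.
Joint ranges: [-2.95, 2.95], [-0.29, 1.99], [-1.47, 1.44], [0.14, 2.54], [-1.03, 4.17], [0.13, 1.85], [-2.86, 2.86]. Speed limits (rad/s): [2.39, 2.39, 3.01, 3.01, 3.14, 3.14, 3.14].

### API

Orientations are given as a rotation vector (axis times angle).
In Python, from cell import sensors, viewer, env, models gives the robot as it stands.
- The arm moves only by the tool jog_arm, never from a script. Its argument "commands" is a list of rows, each an object with "translation": the shift along the tool's x, y, z in mm, a list of three; "delta_rot": the turn, a rotation vector about the tool's x, y, z in degrees, a list of three; "gripper": the opening in per cent of the stroke, from 0 (shut) to 100 (fully open). A call has 1 to 10 rows; each row is the pose to reach, as a shift and turn from the pose commanded when the call began, along the tool's axes at that moment; what a row does not reach only later rows make up. A row lasts 1/10 s, in which the tool goes at most 50 mm and 8.59 degrees, less where a joint would pass 70% of its speed; a pose out of reach is approached as far as the arm can. A call with a gripper value outside its range is refused whole. The fingers move at their own pace and stop on an object; "force" is the grip in N (left out, the last holds). Time passes only in rows, so rows that repeat a pose let the fingers close. It gives the time, the measured TCP pose, the force and the opening at its end, in the units of the state.
- sensors.get_obs(): the state, without advancing time (a new reading comes with each control period).
- viewer.read_camera(name): name is "side" or "top"; returns a dict with "frame" (420x560x3 uint8, red, green, blue), "camera_matrix" (3x3 intrinsics, pixels), "dist" ([k1, k2, p1, p2, k3] as OpenCV has them; the pictures are not rectified), "view" (4x4, takes a point from world to camera coordinates). Camera axes: x right, y down, z forward; pixel columns grow to the right and rows downward; lengths in m; the calibration is good to about 2 mm. A picture is of the moment at which its call begins. There is no depth.
- env.hand_in(): hands the job in, once; it reports no verdict.
Trained networks look in a picture, given as the dict that the camera call returned (one of the last four; its "shot" number tells which), for a name from the list of things; names that differ only in an ending like _2 or _b are one class to them, and where a whole thing is asked for, a point or a joint stands for the part that bears it (a point fixed in the world has none). Each returns a list of dicts, best first, with "score" (0 to 1); they miss things now and then, are a little off and sometimes report something else, mostly with a low value. They report only what shows in the picture. A call takes as long as a camera call. They do not tell look-alikes from the thing itself.
- models.masks_of(picture, query): "region" (420x560 bool, what is visible of it) and "box" ([left, top, right, bottom] in pixels, round what is visible of it).
- models.pinpoint(picture, query): "centre" ([column, row] in pixels: a listed point, or the origin of a listed thing).
The state is a dict: "clock": time; "joint_positions": joint angles; "dq": joint speeds; "effort": joint torques, N m; "position": TCP position; "orientation": TCP orientation; "wrist_force": force on the tool from outside, world axes, zero at the start; "wrist_torque": the same for the moment, N m; "grip_width": finger opening in m.
Only numpy, scipy, OpenCV 4.12 (cv2) and the standard library are available. Lean on these libraries where they do the work, as an engineer would, in place of code of your own. Each camera call takes 0.05 s, during which the arm holds its last target. There are 200 camera calls.

### The job

Put the lathe's red-knobbed knock-out bar away: grip it firmly by its red ball knob, lift it clear of the cradle still lying about level, and in the air ease your grip until the bar swings down and hangs from the knob, then grip it firmly again. Lower it tip first into the hole of the dark wooden stand, let go and leave it standing there; leave the black-knobbed bar lying where it is.

Things in the scene. Friction and masses are not known exactly. Their poses are not given: they have to be found in the camera images.
- red_bar: Steel rod 12 mm thick, 0.28 kg: red ball knob 32 mm across (origin at its centre, 46 mm up at the start, overhanging towards the robot), x axis along the rod to the end of its 16 mm thick brass tip at 178 mm. Pinched across the knob, square to the rod, over 80 N holds it level; about 1 mm wider, at 60 to 30 N, it swings down, nearer to vertical the looser the grip; below 4 N it may drop.
- black_bar: A bar of the same shape with a black knob, in the cradle's other notches, parallel to the red one and 150 mm from it; which lies where varies. To be left alone. Origin at the knob's centre, x axis from knob to tip.
- cradle: Fixed light-wood cradle under both bars: two rails 20 mm thick, 230 mm long, 54 mm high, with open-topped notches 14 mm wide and deep at y = +75 and -75 mm. Origin on the table, midway between and below the knobs; x axis along the bars from knob to tip; rails centred at x = 55 and 135 mm.
- stand: Fixed dark-wood block 90 x 90 mm, 70 mm high; in its top, ringed with brass, one round hole 24 mm wide, 60 mm deep, mouth chamfered by 6 mm. Origin on the table under the hole's axis, z up. A bar fully home has its tip end 10 mm and its knob centre about 185 mm above the table, and leans up to 12 degrees in the loose hole.
Things that resemble listed ones, but are neither listed nor needed, are in the scene too. Several things look just like the stand: the one meant starts farthest to the robot's left.

How it is judged:
On the way, in this order (a step that is already met when the one before it is completed fails the run):
1. the red bar is lifted clear, knob centre at least 120 mm up, gripped by the fingers and within 35 degrees of level (height (world z) of red_bar above 0.12 m and angle between red_bar's own x axis and vertical between 0.96 and 2.18 rad and contact force between the fingers and red_bar above 5 N), for 0.2 s.
2. the red bar hangs tip down from the fingers, within 30 degrees of vertical, gripped firmly again (over 25 N) and clear of the stand (height (world z) of red_bar above 0.12 m and angle between red_bar's own x axis and vertical above 2.618 rad and contact force between the fingers and red_bar above 25 N and contact force between stand and red_bar below 0.1 N), for 0.2 s.
At the end, for the whole second after the job is handed in: the red bar stands tip down in the stand's hole, within 18 degrees of vertical, fully home to within 10 mm, released and at rest; the black bar is within 20 mm of where it started (angle between red_bar's own x axis and vertical above 2.827 rad and horizontal distance between red_bar and stand below 0.045 m and z of red_bar in the frame of stand between 0.178 and 0.198 m and linear speed of red_bar below 0.03 m/s and distance of black_bar from where it was at the start of the episode below 0.02 m); the robot touches nothing.
It fails at once if the black bar is lifted or pushed more than 30 mm from its place (distance of black_bar from where it was at the start of the episode above 0.03 m).
It also fails if it takes over 54 s, if anything falls off the work surface, if the arm or the gripper's body presses on something with over 40 N, if the wrist force passes 120 N, or if a joint passes its speed limit or range.

## Working session

There is one attempt and no reset: what is moved stays moved. The work goes in short steps, Python scripts to look and compute and a tool call to move; the robot and the scene stay as the last step left them, time stands still between calls to the robot, and variables do not carry over. Pictures are saved under pics/ and viewed, on a budget of 10 in all, crops included, one or two more only if the job needs it, and the job is handed in when it is done.

Besides the shell and the picture viewer there is one more tool, called after ">>>" by a JSON object that holds its "api" and its "payload", one argument or row to a line. jog_arm: Moves the arm, as the interface text tells. Its arguments: {"type":"object","properties":{"commands":{"type":"array"},"force":{"type":"number"}},"required":["commands"]}

```bash
ls; mkdir -p pics
python3 - <<'E'
from cell import sensors, viewer, env, models
import cv2, numpy as np
o=sensors.get_obs(); print({k:np.round(v,3).tolist() for k,v in o.items()})
for n in ("side","top"):
    p=viewer.read_camera(n); cv2.imwrite(f"pics/{n}0.png",p["frame"][:,:,::-1])
    print(n,p["shot"],np.round(p["camera_matrix"],1).tolist(),np.round(p["dist"],4),np.round(p["view"],4).tolist())
    for q in ("red_bar","black_bar","cradle","stand"):
        print(q,"pin",[(round(d["score"],2),np.round(d["centre"],1).tolist()) for d in models.pinpoint(p,q)][:5],
          "box",[(round(d["score"],2),np.round(d["box"]).tolist()) for d in models.masks_of(p,q)][:5])
E
```

```text
pics
{'clock': 0.0, 'joint_positions': [-1.28, 0.412, -0.013, 1.597, 0.006, 1.134, -0.082], 'dq': [0.002, -0.002, -0.001, 0.001, -0.001, -0.0, 0.0], 'effort': [-0.0, -60.061, 0.682, -29.942, 0.014, 0.01, 0.0], 'position': [0.219, 0.585, 0.196], 'orientation': [0.28, 1.553, -0.283], 'wrist_force': [0.97, -0.507, 0.858], 'wrist_torque': [0.002, 0.034, -0.017], 'grip_width': 0.086}
side 1 [[512.1, 0.0, 284.4], [0.0, 512.1, 215.8], [0.0, 0.0, 1.0]] [-0.1693  0.      0.      0.      0.    ] [[0.8359, -0.5489, -0.0039, -0.4814], [-0.3387, -0.5102, -0.7906, 0.1949], [0.4319, 0.6622, -0.6124, 1.0126], [0.0, 0.0, 0.0, 1.0]]
red_bar pin [(0.58, [212.8, 167.2])] box [(0.86, [209.0, 145.0, 256.0, 173.0])]
black_bar pin [(0.63, [252.8, 184.4])] box [(0.51, [248.0, 155.0, 299.0, 194.0])]
cradle pin [(0.74, [233.8, 189.3])] box [(0.7, [214.0, 136.0, 304.0, 196.0])]
stand pin [(0.87, [314.4, 276.2]), (0.78, [374.6, 333.0])] box [(0.72, [340.0, 286.0, 408.0, 357.0]), (0.69, [292.0, 239.0, 339.0, 288.0])]
top 2 [[503.7, 0.0, 282.0], [0.0, 503.7, 202.8], [0.0, 0.0, 1.0]] [0.0343 0.     0.     0.     0.    ] [[-0.0019, -0.9998, 0.0216, -0.0516], [-0.9845, -0.0019, -0.1752, 0.5559], [0.1752, -0.0216, -0.9843, 1.0836], [0.0, 0.0, 0.0, 1.0]]
red_bar pin [(0.89, [150.2, 228.0])] box [(0.86, [124.0, 156.0, 159.0, 231.0]), (0.57, [326.0, 191.0, 382.0, 250.0])]
black_bar pin [(0.58, [215.8, 208.7])] box []
cradle pin [] box [(0.79, [119.0, 145.0, 229.0, 218.0])]
stand pin [(0.84, [351.6, 219.5]), (0.82, [426.0, 225.7])] box [(0.93, [328.0, 192.0, 385.0, 248.0]), (0.65, [408.0, 196.0, 461.0, 246.0])]
```

View pics/top0.png

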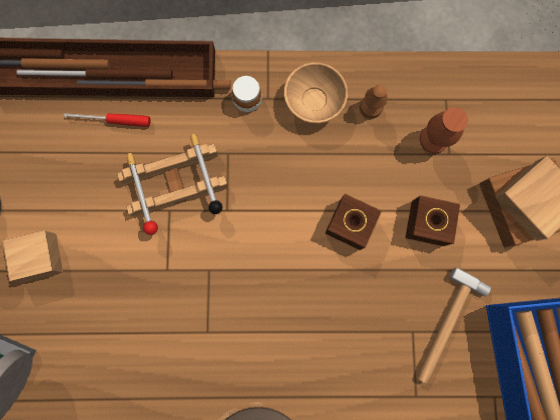

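View pics/side0.png

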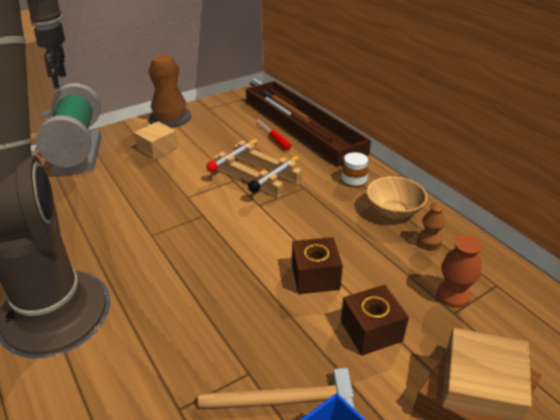

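The top view shows the red knob at about (150,228), the black knob at (215,208), and stands with rings at (354,220) and (437,218). World +y is image left, so the stand I want is the one at (354,220). The side view agrees: red knob at (212,167), that stand's ring at (317,253).

```bash
cat > h.py <<'E'
from cell import sensors, viewer, env, models
import cv2, numpy as np
from scipy.spatial.transform import Rotation as R
def plane(p,uv,z):
    n=cv2.undistortPoints(np.float64([[uv]]),p["camera_matrix"],p["dist"])[0,0]
    V=p["view"]; d=V[:3,:3].T@np.r_[n,1]; c=-V[:3,:3].T@V[:3,3]
    return c+d*(z-c[2])/d[2]
def tri(ps,uvs):
    A=[];b=[]
    for p,uv in zip(ps,uvs):
        d=plane(p,uv,0)-plane(p,uv,1); d/=np.linalg.norm(d); P=np.eye(3)-np.outer(d,d)
        A.append(P); b.append(P@plane(p,uv,0))
    return np.linalg.solve(sum(A),sum(b))
def blob(p,lo,hi,box):
    x0,y0,x1,y1=box; h=cv2.cvtColor(p["frame"],cv2.COLOR_RGB2HSV)[y0:y1,x0:x1]
    m=cv2.inRange(h,np.array(lo),np.array(hi))
    if lo[0]==0 and hi[0]<8: m|=cv2.inRange(h,np.array([172,lo[1],lo[2]]),np.array([180,hi[1],hi[2]]))
    n,l,s,c=cv2.connectedComponentsWithStats(m); i=1+np.argmax(s[1:,4])
    return m,(s[i]+[x0,y0,0,0,0]).tolist(),c[i]+[x0,y0]
def tool():
    o=sensors.get_obs(); return np.array(o["position"]),R.from_rotvec(o["orientation"]),o
E
python3 - <<'E'
from h import *
s=viewer.read_camera("side"); t=viewer.read_camera("top")
red=[blob(s,(0,170,60),(5,255,255),(195,150,230,185)),blob(t,(0,170,60),(5,255,255),(135,212,170,245))]
blk=[blob(s,(0,0,0),(180,255,50),(240,175,270,200)),blob(t,(0,0,0),(180,255,50),(200,195,230,222))]
for n,k in (("red",red),("blk",blk)):
    # silhouette box centres: full disc even if shaded
    print(n,[x[1] for x in k],[x[2].round(1) for x in k])
    cs=[(x[1][0]+(x[1][2]-1)/2,x[1][1]+(x[1][3]-1)/2) for x in k]
    print(" tri box",tri([s,t],cs).round(4),"tri cen",tri([s,t],[x[2] for x in k]).round(4),"plane",plane(s,cs[0],.046).round(4),plane(t,cs[1],.046).round(4))
for nm,bs,bt in (("A",(300,240,335,265),(338,205,372,235)),("B",(358,290,395,320),(420,203,455,233))):
    cs=[]
    for p,b in ((s,bs),(t,bt)):
        m,st,c=blob(p,(15,150,90),(32,255,255),b)
        e=cv2.fitEllipse(cv2.convexHull(cv2.findNonZero(m))); c=np.array(e[0])+b[:2]; cs.append(c)
        print(nm,c.round(1),np.round(e[1],1),plane(p,c,.07).round(4))
    print(" tri",tri([s,t],cs).round(4))
# tips (yellow brass) and rod direction
for nm,b in (("redtip",(124,150,140,170)),("blktip",(188,130,203,148))):
    m,st,c=blob(t,(18,120,120),(35,255,255),b); print(nm,st,c,plane(t,c,.046).round(4))
E
```

```text
red [[207, 161, 11, 11, 90], [143, 221, 15, 14, 157]] [array([212. , 166.1]), array([149.9, 227.4])]
 tri box [0.5016 0.2415 0.0441] tri cen [0.5019 0.2419 0.0436] plane [0.5015 0.2383 0.046 ] [0.5003 0.2415 0.046 ]
blk [[248, 181, 12, 12, 103], [209, 201, 13, 13, 129]] [array([253.7, 186.2]), array([214.9, 207.1])]
 tri box [0.5477 0.0992 0.0413] tri cen [0.5478 0.0991 0.0421] plane [0.5447 0.0932 0.046 ] [0.5467 0.0988 0.046 ]
A [316.2 252.5] [18.9 26.1] [ 0.5134 -0.2146  0.07  ]
A [354.7 220. ] [22.9 23.8] [ 0.5141 -0.2111  0.07  ]
 tri [ 0.515  -0.2118  0.067 ]
B [376.  295.5] [36.7 45.2] [ 0.5357 -0.3753  0.07  ]
B [436.6 218.7] [22.7 23.9] [ 0.5172 -0.392   0.07  ]
 tri [ 0.5175 -0.3873  0.0901]
redtip [127, 153, 9, 13, 66] [130.51515152 158.78787879] [0.6573 0.292  0.046 ]
blktip [192, 134, 7, 12, 57] [194.50877193 139.61403509] [0.7035 0.1489 0.046 ]
```

```bash
cat >> h.py <<'E'
def plan(target,yaw):
    """tool x down, tool y at world angle yaw (either sense, nearest turn): shift mm, turn deg in tool axes"""
    p,r,o=tool(); best=None
    for a in (yaw,yaw+180):
        y=np.array([np.cos(np.radians(a)),np.sin(np.radians(a)),0]); x=np.array([0,0,-1.])
        T=R.from_matrix(np.c_[x,y,np.cross(x,y)]); d=(r.inv()*T).as_rotvec(degrees=True)
        if best is None or np.linalg.norm(d)<np.linalg.norm(best): best=d
    print("at",p.round(4),"axes",r.as_matrix().round(3).tolist(),"shift",(r.inv().apply(np.array(target)-p)*1000).round(1),"turn",best.round(2),"q",np.round(o["joint_positions"],2))
E
python3 - <<'E'
from h import *
plan([.501,.2405,.12],107.8)
E
```

```text
at [0.2195 0.5852 0.1965] axes [[0.0, 0.351, 0.936], [0.0, 0.936, -0.351], [-1.0, 0.0, 0.0]] shift [  76.5 -223.9  384.6] turn [-38.36   0.    -0.  ] q [-1.28  0.41 -0.01  1.6   0.01  1.13 -0.08]
```

>>> {"api": "jog_arm", "payload": {
  "commands": [
    {"translation": [20, -40, 30], "delta_rot": [-4, 0, 0], "gripper": 100},
    {"translation": [76, -224, 385], "delta_rot": [-38.4, 0, 0], "gripper": 100},
    {"translation": [76, -224, 385], "delta_rot": [-38.4, 0, 0], "gripper": 100},
    {"translation": [76, -224, 385], "delta_rot": [-38.4, 0, 0], "gripper": 100},
    {"translation": [76, -224, 385], "delta_rot": [-38.4, 0, 0], "gripper": 100},
    {"translation": [76, -224, 385], "delta_rot": [-38.4, 0, 0], "gripper": 100},
    {"translation": [76, -224, 385], "delta_rot": [-38.4, 0, 0], "gripper": 100},
    {"translation": [76, -224, 385], "delta_rot": [-38.4, 0, 0], "gripper": 100},
    {"translation": [76, -224, 385], "delta_rot": [-38.4, 0, 0], "gripper": 100},
    {"translation": [76, -224, 385], "delta_rot": [-38.4, 0, 0], "gripper": 100}
  ],
  "force": 100
}}

```text
clock: 2.0
position: [0.5047, 0.2344, 0.12]
orientation: [-0.241, 1.557, 0.237]
wrist_force: [-0.5, -0.4, 0.2]
grip_width: 0.0856
```

Run:
```python
from h import *
s=viewer.read_camera("side"); t=viewer.read_camera("top")
for n,p in (("s",s),("t",t)):
    cv2.imwrite(f"pics/{n}1.png",cv2.resize(p["frame"][130:260,90:290,::-1],None,fx=3.5,fy=3.5,interpolation=cv2.INTER_CUBIC))
    h=cv2.cvtColor(p["frame"],cv2.COLOR_RGB2HSV)
plan([.501,.2405,.027],107.8)
r=blob(s,(0,170,60),(5,255,255),(195,150,230,185)); print(r[1])
```

```text
at [0.503  0.2371 0.1201] axes [[0.0, -0.301, 0.954], [-0.001, 0.954, 0.301], [-1.0, -0.001, -0.0]] shift [93.1  4.  -0.9] turn [-0.27 -0.02  0.07] q [-0.54  0.37  0.02  1.85 -0.01  0.92  1.36]
[207, 161, 11, 11, 86]
```

View pics/s1.png

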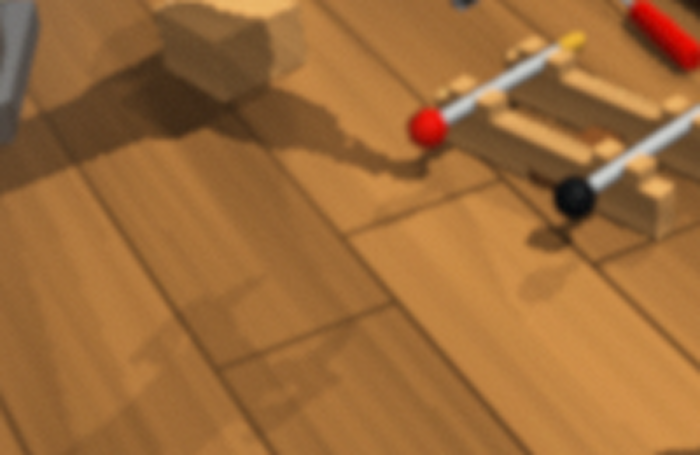

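The crop shows the red knob at crop (428,127), full-frame (212,166), still untouched. Only a dark speck of the gripper shows at the top edge. I need a crop that reaches higher.

Run:
```python
from h import *
s=viewer.read_camera("side"); t=viewer.read_camera("top")
a=cv2.resize(s["frame"][60:190,150:280,::-1],(400,400),interpolation=cv2.INTER_CUBIC)
b=cv2.resize(t["frame"][140:270,90:220,::-1],(400,400),interpolation=cv2.INTER_CUBIC)
cv2.imwrite("pics/c2.png",np.hstack([a,b]))
p,r,o=tool(); print(p,o["wrist_force"])
for c in(s,t):
  print([cv2.projectPoints(q[None],cv2.Rodrigues(c["view"][:3,:3])[0],c["view"][:3,3],c["camera_matrix"],c["dist"])[0].ravel().round(1) for q in (p,p+r.apply([0,.043,0]),p+r.apply([0,-.043,0]))])
```

```text
[0.50078537 0.24106686 0.12046617] [-0.47263198 -0.41953684  0.27871749]
[array([208.8, 141.2]), array([197.4, 136.3]), array([220.6, 146.4])]
[array([141.7, 222.7]), array([121.4, 229. ]), array([161.9, 216.4])]
```

View pics/c2.png

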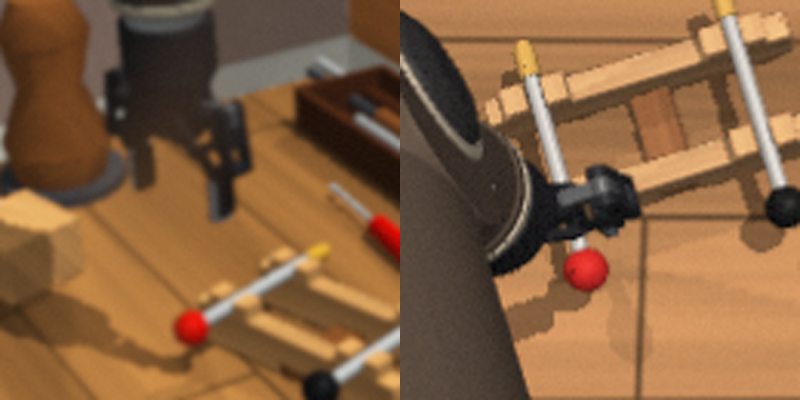

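The side half shows open fingertips at about (221,131) and (195,120). That is roughly 15 px higher than the TCP projects, more than the 13 mm swing-back explains. The top half shows the jaws lined up across the rod. I'll descend part way, narrow the jaws and check again.

>>> {"api": "jog_arm", "payload": {
  "commands": [
    {"translation": [23, 0, 0], "delta_rot": [0, 0, 0], "gripper": 65},
    {"translation": [45, 0, 0], "delta_rot": [0, 0, 0], "gripper": 65},
    {"translation": [45, 0, 0], "delta_rot": [0, 0, 0], "gripper": 65},
    {"translation": [45, 0, 0], "delta_rot": [0, 0, 0], "gripper": 65},
    {"translation": [45, 0, 0], "delta_rot": [0, 0, 0], "gripper": 65},
    {"translation": [45, 0, 0], "delta_rot": [0, 0, 0], "gripper": 65}
  ]
}}

```text
clock: 2.8
position: [0.5018, 0.2411, 0.0767]
orientation: [-0.244, 1.555, 0.245]
wrist_force: [0.0, 0.1, -0.4]
grip_width: 0.0553
```

Run:
```python
from h import *
s=viewer.read_camera("side"); t=viewer.read_camera("top")
p,r,o=tool(); print(p,o["grip_width"],r.as_matrix()[:,1]); w=o["grip_width"]/2
ims=[]
for c,(x0,y0) in((s,(160,90)),(t,(100,150))):
  im=cv2.resize(c["frame"][y0:y0+100,x0:x0+100,::-1],(400,400),interpolation=cv2.INTER_CUBIC)
  for q in (p,p+r.apply([0,w,0]),p+r.apply([0,-w,0])):
    u=cv2.projectPoints(q[None],cv2.Rodrigues(c["view"][:3,:3])[0],c["view"][:3,3],c["camera_matrix"],c["dist"])[0].ravel(); print(u.round(1))
    cv2.drawMarker(im,tuple(int(v) for v in (u-[x0,y0])*4),(0,255,0),0,12)
  ims.append(im)
cv2.imwrite("pics/c3.png",np.hstack(ims))
```

```text
[0.50170498 0.24066183 0.07635907] 0.055536540167914455 [-3.06506782e-01  9.51868406e-01  3.60069667e-04]
[210.7 155.8]
[203.4 152.5]
[218.1 159.2]
[147.1 225.1]
[134.5 229. ]
[159.6 221.2]
```

View pics/c3.png

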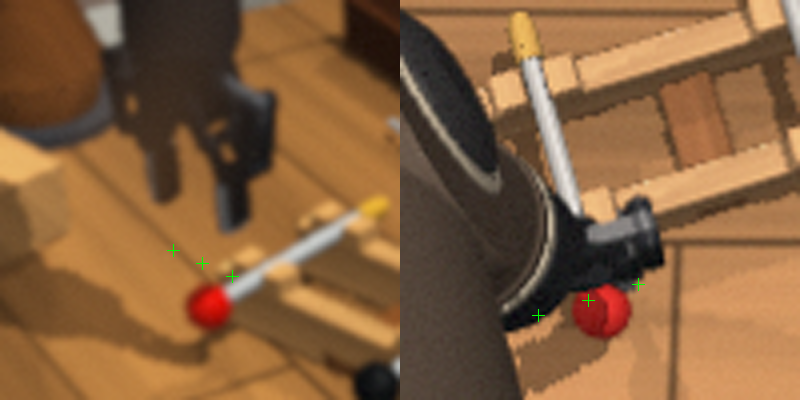

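In the side half the fingertips are at about (201,139) and (218,147), just above and behind the knob at (212,166). They still look higher than the projected green TCP marks. In the top half the jaws agree horizontally with the knob. I'll lower to the nominal grasp height, which is safe either way, and compare.

>>> {"api": "jog_arm", "payload": {
  "commands": [
    {"translation": [20, 0, 0], "delta_rot": [0, 0, 0], "gripper": 65},
    {"translation": [46, 0, -1], "delta_rot": [0, 0, 0], "gripper": 65},
    {"translation": [48, 0, -1], "delta_rot": [0, 0, 0], "gripper": 65},
    {"translation": [48, 0, -1], "delta_rot": [0, 0, 0], "gripper": 65},
    {"translation": [48, 0, -1], "delta_rot": [0, 0, 0], "gripper": 65},
    {"translation": [48, 0, -1], "delta_rot": [0, 0, 0], "gripper": 65}
  ]
}}

```text
clock: 3.5
position: [0.5012, 0.2404, 0.0287]
orientation: [-0.244, 1.555, 0.245]
wrist_force: [-0.8, -0.5, -0.9]
grip_width: 0.0554
```

Run:
```python
from h import *
s=viewer.read_camera("side"); t=viewer.read_camera("top")
p,r,o=tool(); print(p,o["grip_width"],o["wrist_force"]); w=o["grip_width"]/2
ims=[]
for c,(x0,y0) in((s,(170,105)),(t,(105,165))):
  im=cv2.resize(c["frame"][y0:y0+80,x0:x0+80,::-1],(400,400),interpolation=cv2.INTER_CUBIC)
  for q in (p,p+r.apply([0,w,0]),p+r.apply([0,-w,0])):
    u=cv2.projectPoints(q[None],cv2.Rodrigues(c["view"][:3,:3])[0],c["view"][:3,3],c["camera_matrix"],c["dist"])[0].ravel(); print(u.round(1))
    cv2.drawMarker(im,tuple(int(v) for v in (u-[x0,y0])*5),(0,255,0),0,12)
  ims.append(im)
cv2.imwrite("pics/c4.png",np.hstack(ims))
```

```text
[0.500967   0.24030347 0.02844231] 0.0553226915943036 [ 0.12350163 -0.13210723 -0.04464449]
[212.  171.3]
[204.9 167.9]
[219.3 174.7]
[152.4 228.2]
[140.4 231.9]
[164.3 224.5]
```

View pics/c4.png

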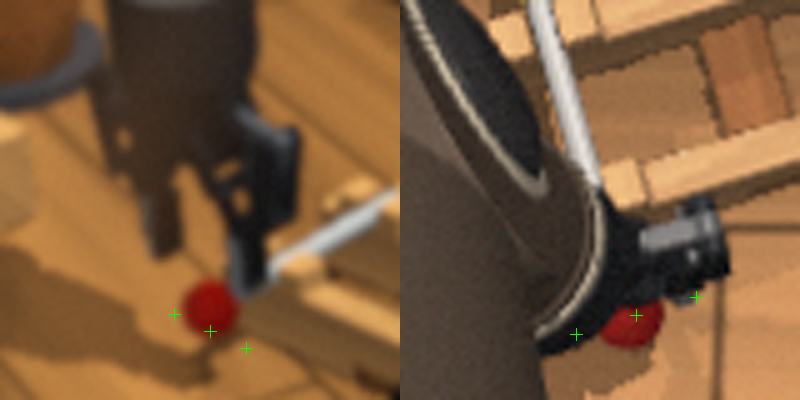

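In the side half the fingertips are at about (203,156) and (219,163), still above the knob centre (212,167). The green marks, which are the reported TCP, sit around and below the knob. Image and reported height disagree by about 30 mm. A gentle closing test settles it: the jaws stop at 32 mm if the pads are at the knob.

>>> {"api": "jog_arm", "payload": {
  "commands": [
    {"translation": [0, 0, 0], "delta_rot": [0, 0, 0], "gripper": 28},
    {"translation": [0, 0, 0], "delta_rot": [0, 0, 0], "gripper": 28},
    {"translation": [0, 0, 0], "delta_rot": [0, 0, 0], "gripper": 28},
    {"translation": [0, 0, 0], "delta_rot": [0, 0, 0], "gripper": 28},
    {"translation": [0, 0, 0], "delta_rot": [0, 0, 0], "gripper": 28},
    {"translation": [0, 0, 0], "delta_rot": [0, 0, 0], "gripper": 28}
  ],
  "force": 20
}}

```text
clock: 4.2
position: [0.5003, 0.24, 0.0274]
orientation: [-0.244, 1.557, 0.244]
wrist_force: [-0.1, 0.4, -0.3]
grip_width: 0.0236
```

Run:
```python
from h import *
s=viewer.read_camera("side"); t=viewer.read_camera("top")
p,r,o=tool(); print(p,o["grip_width"],o["wrist_force"])
ims=[cv2.resize(c["frame"][y0:y0+80,x0:x0+80,::-1],(400,400),interpolation=cv2.INTER_CUBIC) for c,(x0,y0) in((s,(170,105)),(t,(105,165)))]
cv2.imwrite("pics/c5.png",np.hstack(ims))
```

```text
[0.50031754 0.23994381 0.02744324] 0.024161379253650042 [ 1.04430382 -0.20997519  0.14964768]
```

View pics/c5.png

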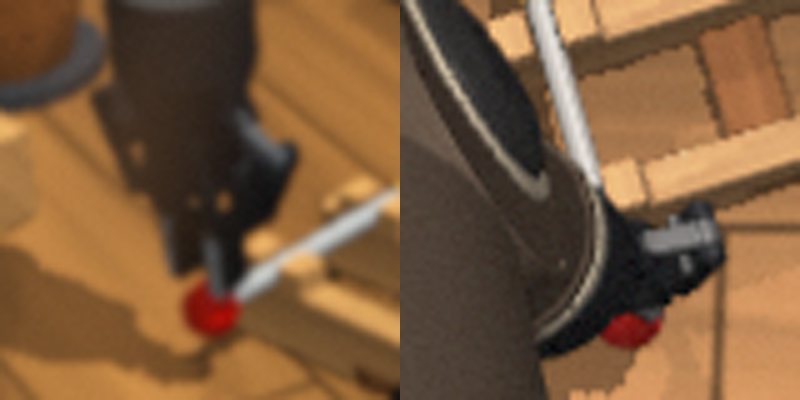

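Run:
```python
from h import *
s=viewer.read_camera("side"); t=viewer.read_camera("top")
for v in (226,228,230):
  for u in (146,148,150): print((u,v),tri([s,t],[(210.5,161.5),(u,v)]).round(4))
for x in (.49,.50,.51,.52): # where side ray of mid tip goes
  pass
for z in (.03,.04,.05,.06): print(z,plane(s,(210.5,161.5),z).round(4))
o=sensors.get_obs(); print(np.round(o["joint_positions"],4),o["position"])
```

```text
(146, 226) [0.5027 0.2482 0.0546]
(148, 226) [0.5015 0.2434 0.0576]
(150, 226) [0.5003 0.2387 0.0605]
(146, 228) [0.4999 0.2469 0.0559]
(148, 228) [0.4988 0.2422 0.0589]
(150, 228) [0.4976 0.2374 0.0618]
(146, 230) [0.4972 0.2456 0.0573]
(148, 230) [0.496  0.2409 0.0602]
(150, 230) [0.4949 0.2362 0.0631]
0.03 [0.519  0.2853 0.03  ]
0.04 [0.5124 0.2702 0.04  ]
0.05 [0.5058 0.2551 0.05  ]
0.06 [0.4993 0.24   0.06  ]
[-0.5434  0.4971  0.0117  1.9253 -0.0085  0.7193  1.3555] [0.50032532 0.23998179 0.02744235]
```

The jaws closed to 24 mm without contact, and in the side half the tips at about (206,159) and (215,164) lie just above the knob. Triangulation puts the fingertips at z ≈ 0.06, directly over the knob. The reported height therefore reads about 32 mm low, while x and y agree. I'll reopen and go 33 mm lower, watching the force.

>>> {"api": "jog_arm", "payload": {
  "commands": [
    {"translation": [0, 0, 0], "delta_rot": [0, 0, 0], "gripper": 65},
    {"translation": [0, 0, 0], "delta_rot": [0, 0, 0], "gripper": 65},
    {"translation": [0, 0, 0], "delta_rot": [0, 0, 0], "gripper": 65},
    {"translation": [0, 0, 0], "delta_rot": [0, 0, 0], "gripper": 65},
    {"translation": [5, 0, 0], "delta_rot": [0, 0, 0], "gripper": 65},
    {"translation": [10, 0, 0], "delta_rot": [0, 0, 0], "gripper": 65},
    {"translation": [15, 0, 0], "delta_rot": [0, 0, 0], "gripper": 65},
    {"translation": [20, 0, 0], "delta_rot": [0, 0, 0], "gripper": 65},
    {"translation": [20, 0, 0], "delta_rot": [0, 0, 0], "gripper": 65}
  ],
  "force": 100
}}

```text
clock: 5.3
position: [0.4998, 0.2396, 0.0065]
orientation: [-0.245, 1.558, 0.244]
wrist_force: [-0.3, 0.0, 0.8]
grip_width: 0.0555
```

>>> {"api": "jog_arm", "payload": {
  "commands": [
    {"translation": [5, 0, 0], "delta_rot": [0, 0, 0], "gripper": 65},
    {"translation": [10, 0, 0], "delta_rot": [0, 0, 0], "gripper": 65},
    {"translation": [13, 0, 0], "delta_rot": [0, 0, 0], "gripper": 65},
    {"translation": [13, 0, 0], "delta_rot": [0, 0, 0], "gripper": 65},
    {"translation": [13, 0, 0], "delta_rot": [0, 0, 0], "gripper": 65}
  ],
  "force": 100
}}

```text
clock: 5.8
position: [0.5003, 0.2399, -0.0056]
orientation: [-0.244, 1.557, 0.244]
wrist_force: [-0.1, 0.0, -0.4]
grip_width: 0.0557
```

Run:
```python
from h import *
s=viewer.read_camera("side"); t=viewer.read_camera("top")
p,r,o=tool(); print(p,o["grip_width"],o["wrist_force"])
print(blob(s,(0,150,40),(6,255,255),(195,150,230,185))[1:],blob(t,(0,150,40),(6,255,255),(135,212,170,245))[1:])
ims=[cv2.resize(c["frame"][y0:y0+80,x0:x0+80,::-1],(400,400),interpolation=cv2.INTER_CUBIC) for c,(x0,y0) in((s,(170,115)),(t,(105,165)))]
cv2.imwrite("pics/c6.png",np.hstack(ims))
```

```text
[ 0.50049305  0.24002794 -0.00535762] 0.05536525359354539 [-0.05675497  0.25457886 -0.6803353 ]
([205, 161, 12, 11, 92], array([211.26086957, 165.95652174])) ([149, 229, 8, 6, 30], array([152.8, 231.3]))
```

View pics/c6.png

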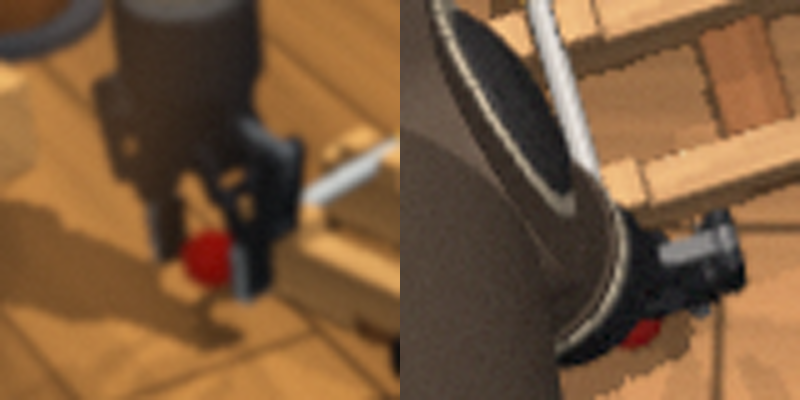

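The pads now straddle the knob: tips at about (203,167) and (220,174) on either side of it at (212,166), right where z ≈ 0.028 projects. So true z ≈ reported + 33 mm. I'll grip at 100 N.

>>> {"api": "jog_arm", "payload": {
  "commands": [
    {"translation": [0, 0, 0], "delta_rot": [0, 0, 0], "gripper": 20},
    {"translation": [0, 0, 0], "delta_rot": [0, 0, 0], "gripper": 20},
    {"translation": [0, 0, 0], "delta_rot": [0, 0, 0], "gripper": 20},
    {"translation": [0, 0, 0], "delta_rot": [0, 0, 0], "gripper": 20},
    {"translation": [0, 0, 0], "delta_rot": [0, 0, 0], "gripper": 20},
    {"translation": [0, 0, 0], "delta_rot": [0, 0, 0], "gripper": 20}
  ],
  "force": 110
}}

```text
clock: 6.5
position: [0.5004, 0.24, -0.0054]
orientation: [-0.244, 1.557, 0.245]
wrist_force: [-0.7, -0.5, 3.5]
grip_width: 0.0277
```

>>> {"api": "jog_arm", "payload": {
  "commands": [
    {"translation": [0, 0, 0], "delta_rot": [0, 0, 0], "gripper": 20},
    {"translation": [0, 0, 0], "delta_rot": [0, 0, 0], "gripper": 20},
    {"translation": [-4, 0, 0], "delta_rot": [0, 0, 0], "gripper": 20},
    {"translation": [-8, 0, 0], "delta_rot": [0, 0, 0], "gripper": 20},
    {"translation": [-8, 0, 0], "delta_rot": [0, 0, 0], "gripper": 20},
    {"translation": [-8, 0, 0], "delta_rot": [0, 0, 0], "gripper": 20}
  ]
}}

```text
clock: 7.1
position: [0.5001, 0.2398, 0.0024]
orientation: [-0.245, 1.557, 0.244]
wrist_force: [-0.9, 0.2, -1.2]
grip_width: 0.0278
```

Run:
```python
from h import *
s=viewer.read_camera("side"); t=viewer.read_camera("top")
p,r,o=tool(); print(p,o["grip_width"],o["wrist_force"],o["wrist_torque"])
print(blob(s,(0,150,40),(6,255,255),(190,140,235,185))[1:])
m,st,c=blob(t,(18,120,120),(35,255,255),(120,146,145,172)); print("tip",st,c)
ims=[cv2.resize(c["frame"][y0:y0+80,x0:x0+80,::-1],(400,400),interpolation=cv2.INTER_CUBIC) for c,(x0,y0) in((s,(180,115)),(t,(105,145)))]
cv2.imwrite("pics/c7.png",np.hstack(ims))
```

```text
[0.50009831 0.23979083 0.00224321] 0.027669171252723015 [ 0.27240122 -0.10723698 -2.2322326 ] [-0.03504365  0.22129286 -0.00094353]
([206, 158, 7, 11, 60], array([208.8       , 162.88333333]))
tip [127, 153, 8, 13, 65] [130.36923077 159.        ]
```

View pics/c7.png

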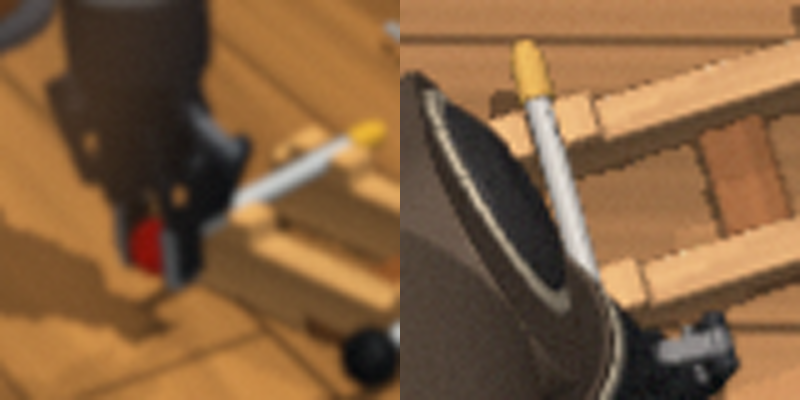

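The knob is firmly between the pads about 19 mm behind the tips (side (210,163)), the rod is level and lifting out, and the wrist carries 2.2 N. I'll lift on gently.

>>> {"api": "jog_arm", "payload": {
  "commands": [
    {"translation": [-10, 0, 0], "delta_rot": [0, 0, 0], "gripper": 20},
    {"translation": [-25, 0, 0], "delta_rot": [0, 0, 0], "gripper": 20},
    {"translation": [-45, 0, 0], "delta_rot": [0, 0, 0], "gripper": 20},
    {"translation": [-70, 0, 0], "delta_rot": [0, 0, 0], "gripper": 20},
    {"translation": [-95, 0, 0], "delta_rot": [0, 0, 0], "gripper": 20},
    {"translation": [-120, 0, 0], "delta_rot": [0, 0, 0], "gripper": 20},
    {"translation": [-145, 0, 0], "delta_rot": [0, 0, 0], "gripper": 20},
    {"translation": [-170, 0, 0], "delta_rot": [0, 0, 0], "gripper": 20},
    {"translation": [-190, 0, 0], "delta_rot": [0, 0, 0], "gripper": 20},
    {"translation": [-190, 0, 0], "delta_rot": [0, 0, 0], "gripper": 20}
  ]
}}

```text
clock: 8.2
position: [0.5019, 0.2408, 0.196]
orientation: [-0.242, 1.552, 0.246]
wrist_force: [0.5, 0.6, -1.9]
grip_width: 0.028
```

>>> {"api": "jog_arm", "payload": {
  "commands": [
    {"translation": [-20, 0, 0], "delta_rot": [0, 0, 0], "gripper": 20},
    {"translation": [-40, 0, 0], "delta_rot": [0, 0, 0], "gripper": 20},
    {"translation": [-55, 0, 0], "delta_rot": [0, 0, 0], "gripper": 20},
    {"translation": [-60, 0, 0], "delta_rot": [0, 0, 0], "gripper": 20},
    {"translation": [-60, 0, 0], "delta_rot": [0, 0, 0], "gripper": 20},
    {"translation": [-60, 0, 0], "delta_rot": [0, 0, 0], "gripper": 20}
  ]
}}

```text
clock: 8.8
position: [0.4997, 0.2396, 0.2512]
orientation: [-0.245, 1.559, 0.244]
wrist_force: [-0.3, -0.9, -2.7]
grip_width: 0.0278
```

```bash
cat >> h.py <<'E'
def bar(tag):
    s=viewer.read_camera("side"); t=viewer.read_camera("top"); p,r,o=tool()
    print(p.round(4),round(o["grip_width"],4),np.round(o["wrist_force"],2),np.round(o["wrist_torque"],3))
    ims=[]
    for c in (s,t):
        k=p+[0,0,.033+.019]; v=c["view"]; pr=lambda q:cv2.projectPoints(q[None],cv2.Rodrigues(v[:3,:3])[0],v[:3,3],c["camera_matrix"],c["dist"])[0].ravel()
        u=pr(k); print("knob exp",u.round(1),"hang tip exp",pr(k-[0,0,.178]).round(1))
        x0,y0=np.clip(u.astype(int)-70,0,[420,280]); ims.append(cv2.resize(c["frame"][y0:y0+140,x0:x0+140,::-1],(400,400),interpolation=cv2.INTER_CUBIC)); print("crop",x0,y0)
    cv2.imwrite(f"pics/{tag}.png",np.hstack(ims)); return s,t
E
python3 - <<'E'
from h import *
bar("d1")
E
```

```text
[0.4998 0.2397 0.2512] 0.0279 [-0.43 -0.45 -2.18] [-0.084  0.15   0.085]
knob exp [202.2  75. ] hang tip exp [208.5 140. ]
crop 132 5
knob exp [115.5 208.8] hang tip exp [141.8 222.9]
crop 45 138
```

>>> {"api": "jog_arm", "payload": {
  "commands": [
    {"translation": [0, 0, 0], "delta_rot": [0, 0, 0], "gripper": 20},
    {"translation": [0, 0, 0], "delta_rot": [0, 0, 0], "gripper": 20},
    {"translation": [0, 0, 0], "delta_rot": [0, 0, 0], "gripper": 20},
    {"translation": [0, 0, 0], "delta_rot": [0, 0, 0], "gripper": 20},
    {"translation": [0, 0, 0], "delta_rot": [0, 0, 0], "gripper": 20},
    {"translation": [0, 0, 0], "delta_rot": [0, 0, 0], "gripper": 20}
  ],
  "force": 40
}}

```text
clock: 9.5
position: [0.5004, 0.24, 0.2525]
orientation: [-0.244, 1.557, 0.244]
wrist_force: [0.6, -0.3, -1.4]
grip_width: 0.0275
```

Run:
```python
from h import *
bar("d2")
```

```text
[0.5004 0.24   0.2525] 0.0277 [ 0.26 -0.45 -2.84] [-0.069  0.179 -0.013]
knob exp [202.3  74.4] hang tip exp [208.6 139.4]
crop 132 4
knob exp [115.2 208.3] hang tip exp [141.5 222.5]
crop 45 138
```

View pics/d2.png

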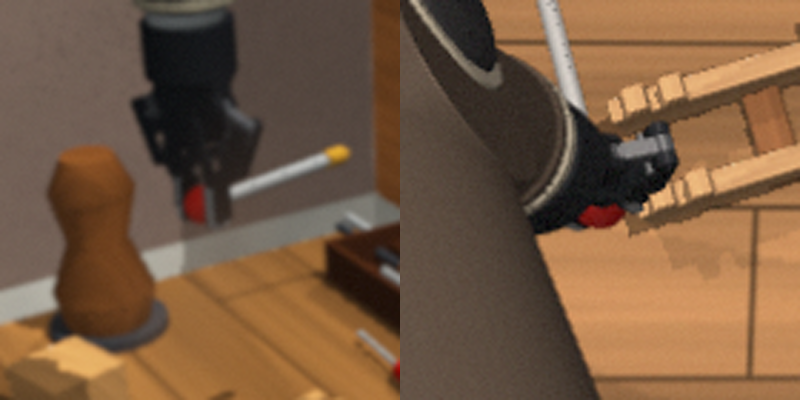

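Both halves show the bar still level: tip at side crop (340,153), knob held at (195,203). Width is unchanged at 27.7 mm, so lowering the force alone does not back the fingers off. I'll open in small steps, aiming for about 1 mm wider.

>>> {"api": "jog_arm", "payload": {
  "commands": [
    {"translation": [0, 0, 0], "delta_rot": [0, 0, 0], "gripper": 33.4},
    {"translation": [0, 0, 0], "delta_rot": [0, 0, 0], "gripper": 33.4},
    {"translation": [0, 0, 0], "delta_rot": [0, 0, 0], "gripper": 33.4},
    {"translation": [0, 0, 0], "delta_rot": [0, 0, 0], "gripper": 33.4}
  ],
  "force": 40
}}

```text
clock: 10.0
position: [0.5004, 0.24, 0.2525]
orientation: [-0.244, 1.557, 0.244]
wrist_force: [-0.5, 0.7, -2.7]
grip_width: 0.0292
```

```bash
cat >> h.py <<'E'
def tip():
    s=viewer.read_camera("side"); o=sensors.get_obs()
    tq=np.array(o["wrist_torque"]); print("w",round(o["grip_width"],4),"F",np.round(o["wrist_force"],2),"tq",tq.round(3))
    p=np.array(o["position"])+[0,0,.052]; v=s["view"]
    for a in (0,30,60,75,90): 
        d=np.array([np.cos(np.radians(a))*.952,np.cos(np.radians(a))*.306,-np.sin(np.radians(a))])*.17
        print(a,cv2.projectPoints((p+d)[None],cv2.Rodrigues(v[:3,:3])[0],v[:3,3],s["camera_matrix"],s["dist"])[0].ravel().round(0),end=" ")
    m,st,c=blob(s,(20,150,120),(32,255,255),(150,20,300,170)); print("\nbrass",st,c.round(1))
    return s
E
python3 - <<'E'
from h import *
tip()
E
```

```text
w 0.029 F [-0.56 -0.64 -2.78] tq [-0.043  0.175 -0.033]
0 [250.  54.] 30 [246.  87.] 60 [231. 117.] 75 [220. 128.] 90 [208. 137.] 
brass [292, 157, 6, 4, 18] [294.5 158.4]
```

>>> {"api": "jog_arm", "payload": {
  "commands": [
    {"translation": [0, 0, 0], "delta_rot": [0, 0, 0], "gripper": 34.0},
    {"translation": [0, 0, 0], "delta_rot": [0, 0, 0], "gripper": 34.0},
    {"translation": [0, 0, 0], "delta_rot": [0, 0, 0], "gripper": 34.0},
    {"translation": [0, 0, 0], "delta_rot": [0, 0, 0], "gripper": 34.0}
  ]
}}

```text
clock: 10.45
position: [0.5004, 0.24, 0.2525]
orientation: [-0.244, 1.557, 0.244]
wrist_force: [1.1, -0.7, -2.7]
grip_width: 0.0293
```

```bash
sed -i 's/(20,150,120),(32,255,255),(150,20,300,170)/(15,140,110),(35,255,255),(200,25,275,150)/' h.py
python3 - <<'E'
from h import *
s=tip()
h=cv2.cvtColor(s["frame"],cv2.COLOR_RGB2HSV); print(h[57,246:256].tolist())
E
```

```text
w 0.0292 F [ 0.26 -0.27 -2.63] tq [-0.056  0.174  0.019]
0 [250.  54.] 30 [246.  87.] 60 [231. 117.] 75 [220. 128.] 90 [208. 137.] 
brass [200, 87, 75, 63, 3263] [232.  124.1]
[[14, 93, 99], [16, 116, 114], [16, 130, 131], [17, 148, 143], [17, 152, 149], [18, 147, 149], [17, 137, 136], [15, 112, 112], [12, 75, 92], [10, 62, 87]]
```

>>> {"api": "jog_arm", "payload": {
  "commands": [
    {"translation": [0, 0, 0], "delta_rot": [0, 0, 0], "gripper": 34.6},
    {"translation": [0, 0, 0], "delta_rot": [0, 0, 0], "gripper": 34.6},
    {"translation": [0, 0, 0], "delta_rot": [0, 0, 0], "gripper": 34.6},
    {"translation": [0, 0, 0], "delta_rot": [0, 0, 0], "gripper": 34.6}
  ]
}}

```text
clock: 10.9
position: [0.5004, 0.24, 0.2525]
orientation: [-0.244, 1.557, 0.244]
wrist_force: [-0.1, -0.9, -2.1]
grip_width: 0.0297
```

Run:
```python
from h import *
o=sensors.get_obs(); print(o["grip_width"],o["wrist_torque"],o["wrist_force"])
```

```text
0.029682682068713453 [-0.09158113  0.10531856  0.00724749] [-0.0691878  -0.90924408 -2.09264251]
```

>>> {"api": "jog_arm", "payload": {
  "commands": [
    {"translation": [0, 0, 0], "delta_rot": [0, 0, 0], "gripper": 35.0},
    {"translation": [0, 0, 0], "delta_rot": [0, 0, 0], "gripper": 35.0},
    {"translation": [0, 0, 0], "delta_rot": [0, 0, 0], "gripper": 35.0},
    {"translation": [0, 0, 0], "delta_rot": [0, 0, 0], "gripper": 35.0}
  ]
}}

```text
clock: 11.3
position: [0.5002, 0.2399, 0.2524]
orientation: [-0.245, 1.557, 0.244]
wrist_force: [-0.1, 0.9, -3.0]
grip_width: 0.0302
```

Run:
```python
from h import *
o=sensors.get_obs(); print(o["grip_width"],o["wrist_torque"],o["wrist_force"])
s=viewer.read_camera("side")
print([(round(d["score"],2),np.round(d["box"]).tolist()) for d in models.masks_of(s,"red_bar")])
```

```text
0.03015565029202728 [ 0.01240549  0.08555265 -0.00258109] [-0.10460333  0.93999897 -3.01008205]
[(0.75, [196.0, 71.0, 228.0, 128.0])]
```

Swinging: about 68° below level now. A little looser for closer to vertical.

>>> {"api": "jog_arm", "payload": {
  "commands": [
    {"translation": [0, 0, 0], "delta_rot": [0, 0, 0], "gripper": 35.5},
    {"translation": [0, 0, 0], "delta_rot": [0, 0, 0], "gripper": 35.5},
    {"translation": [0, 0, 0], "delta_rot": [0, 0, 0], "gripper": 35.5},
    {"translation": [0, 0, 0], "delta_rot": [0, 0, 0], "gripper": 35.5}
  ]
}}

```text
clock: 11.8
position: [0.5004, 0.24, 0.2525]
orientation: [-0.244, 1.557, 0.244]
wrist_force: [-0.8, -0.3, -2.4]
grip_width: 0.0301
```

Run:
```python
from h import *
o=sensors.get_obs(); print(o["grip_width"],o["wrist_torque"],o["wrist_force"])
s=viewer.read_camera("side")
print([(round(d["score"],2),np.round(d["box"]).tolist()) for d in models.masks_of(s,"red_bar")])
```

```text
0.030137935657327808 [-0.0087891   0.09256294 -0.01011824] [-0.82226962 -0.32454337 -2.40814745]
[(0.7, [198.0, 73.0, 227.0, 128.0]), (0.29, [290.0, 235.0, 340.0, 290.0])]
```

>>> {"api": "jog_arm", "payload": {
  "commands": [
    {"translation": [0, 0, 0], "delta_rot": [0, 0, 0], "gripper": 36.0},
    {"translation": [0, 0, 0], "delta_rot": [0, 0, 0], "gripper": 36.0},
    {"translation": [0, 0, 0], "delta_rot": [0, 0, 0], "gripper": 36.0},
    {"translation": [0, 0, 0], "delta_rot": [0, 0, 0], "gripper": 36.0}
  ]
}}

```text
clock: 12.3
position: [0.5003, 0.24, 0.2525]
orientation: [-0.244, 1.557, 0.244]
wrist_force: [0.4, 0.3, -2.1]
grip_width: 0.031
```

Run:
```python
from h import *
o=sensors.get_obs(); print(o["grip_width"],o["wrist_torque"],o["wrist_force"])
s=viewer.read_camera("side")
print([(round(d["score"],2),np.round(d["box"]).tolist()) for d in models.masks_of(s,"red_bar")])
```

```text
0.030980711970812622 [-0.00643605  0.09710777  0.07032486] [ 0.43989534  0.34868818 -2.11468081]
[(0.94, [195.0, 75.0, 216.0, 139.0])]
```

>>> {"api": "jog_arm", "payload": {
  "commands": [
    {"translation": [0, 0, 0], "delta_rot": [0, 0, 0], "gripper": 20},
    {"translation": [0, 0, 0], "delta_rot": [0, 0, 0], "gripper": 20},
    {"translation": [0, 0, 0], "delta_rot": [0, 0, 0], "gripper": 20},
    {"translation": [0, 0, 0], "delta_rot": [0, 0, 0], "gripper": 20},
    {"translation": [0, 0, 0], "delta_rot": [0, 0, 0], "gripper": 20}
  ],
  "force": 100
}}

```text
clock: 12.9
position: [0.5004, 0.24, 0.2525]
orientation: [-0.244, 1.557, 0.244]
wrist_force: [0.5, 0.1, -2.5]
grip_width: 0.0275
```

Run:
```python
from h import *
s,t=bar("d3")
for c in (s,t): print([(round(d["score"],2),np.round(d["box"]).tolist()) for d in models.masks_of(c,"red_bar")])
plan([.514,-.212,.30],107.8)
```

```text
[0.5003 0.24   0.2525] 0.0278 [-0.03  1.   -1.49] [-0.015  0.056  0.005]
knob exp [202.3  74.4] hang tip exp [208.6 139.4]
crop 132 4
knob exp [115.2 208.3] hang tip exp [141.5 222.5]
crop 45 138
[(0.76, [194.0, 72.0, 218.0, 136.0])]
[(0.79, [106.0, 207.0, 140.0, 218.0]), (0.72, [327.0, 192.0, 380.0, 249.0])]
at [0.5004 0.24   0.2525] axes [[0.0, -0.306, 0.952], [0.0, 0.952, 0.306], [-1.0, 0.0, 0.0]] shift [ -47.5 -434.4 -125.5] turn [ 0.04  0.   -0.  ] q [-0.56  0.25  0.03  1.69 -0.01  1.2   1.35]
```

View pics/d3.png

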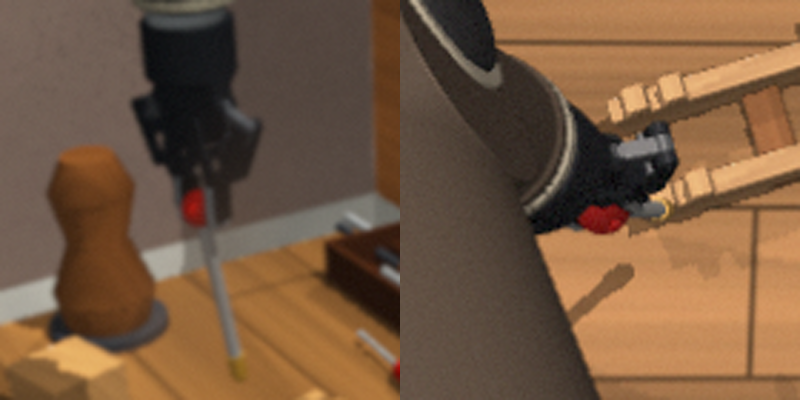

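The bar hangs from the knob, leaning about 10–12° in its swing plane: side tip at (215,136), and top tip at (136,211). It is firmly gripped again at 27.8 mm. I'll carry it over to the stand at this height, and tilt it upright there.

>>> {"api": "jog_arm", "payload": {
  "commands": [
    {"translation": [0, -10, -3], "delta_rot": [0, 0, 0], "gripper": 20},
    {"translation": [0, -34, -10], "delta_rot": [0, 3, 0], "gripper": 20},
    {"translation": [0, -72, -21], "delta_rot": [0, 6, 0], "gripper": 20},
    {"translation": [0, -115, -33], "delta_rot": [0, 9, 0], "gripper": 20},
    {"translation": [0, -158, -46], "delta_rot": [0, 11, 0], "gripper": 20},
    {"translation": [0, -201, -58], "delta_rot": [0, 11, 0], "gripper": 20},
    {"translation": [0, -244, -71], "delta_rot": [0, 11, 0], "gripper": 20},
    {"translation": [0, -287, -83], "delta_rot": [0, 11, 0], "gripper": 20},
    {"translation": [0, -325, -94], "delta_rot": [0, 11, 0], "gripper": 20},
    {"translation": [0, -355, -103], "delta_rot": [0, 11, 0], "gripper": 20}
  ]
}}

```text
clock: 14.1
position: [0.5104, -0.1333, 0.2528]
orientation: [-0.272, 1.747, 0.223]
wrist_force: [0.7, 0.9, -2.8]
grip_width: 0.0278
```

Run:
```python
from h import *
plan([.514,-.212,.2525],107.8)
```

```text
at [ 0.5104 -0.1333  0.2528] axes [[-0.181, -0.304, 0.935], [-0.059, 0.953, 0.298], [-0.982, -0.001, -0.191]] shift [  4.3 -76.1 -20. ] turn [ -0.12 -10.99   0.05] q [-0.07  0.32  0.23  1.63  0.01  1.38  2.03]
```

>>> {"api": "jog_arm", "payload": {
  "commands": [
    {"translation": [2, -25, -7], "delta_rot": [0, 0, 0], "gripper": 20},
    {"translation": [3, -50, -14], "delta_rot": [0, 0, 0], "gripper": 20},
    {"translation": [4, -70, -20], "delta_rot": [0, 0, 0], "gripper": 20},
    {"translation": [4, -78, -22], "delta_rot": [0, 0, 0], "gripper": 20},
    {"translation": [4, -78, -22], "delta_rot": [0, 0, 0], "gripper": 20},
    {"translation": [4, -78, -22], "delta_rot": [0, 0, 0], "gripper": 20}
  ]
}}

```text
clock: 14.7
position: [0.5138, -0.2095, 0.2527]
orientation: [-0.274, 1.747, 0.227]
wrist_force: [-0.1, 0.3, -1.7]
grip_width: 0.0278
```

Run:
```python
from h import *
s=viewer.read_camera("side"); t=viewer.read_camera("top"); p,r,o=tool(); print(p,o["grip_width"],o["wrist_torque"])
ims=[]
for c in (s,t):
    v=c["view"]; pr=lambda q:cv2.projectPoints(np.float64(q)[None],cv2.Rodrigues(v[:3,:3])[0],v[:3,3],c["camera_matrix"],c["dist"])[0].ravel()
    u=pr(p+[0,0,-.03]); x0,y0=np.clip(u.astype(int)-60,0,[430,290]); print("crop",x0,y0,"scale",400/130)
    print("tool axis tip/knob proj",pr(p).round(1),pr(p-r.apply([.052,0,0])).round(1))
    for q in("red_bar",): print([(round(d["score"],2),np.round(d["box"]).tolist()) for d in models.masks_of(c,q)],[(round(d["score"],2),np.round(d["centre"],1).tolist()) for d in models.pinpoint(c,q)])
    ims.append(cv2.resize(c["frame"][y0:y0+130,x0:x0+130,::-1],(400,400),interpolation=cv2.INTER_CUBIC))
cv2.imwrite("pics/e1.png",np.hstack(ims))
```

```text
[ 0.51398449 -0.20905302  0.25267073] 0.027656502420078617 [ 0.14364288 -0.32843067  0.03830236]
crop 257 129 scale 3.076923076923077
tool axis tip/knob proj [318.1 176.6] [322.3 150.5]
[(0.91, [312.0, 146.0, 328.0, 232.0])] [(0.94, [320.7, 153.9])]
crop 306 148 scale 3.076923076923077
tool axis tip/knob proj [369.8 206. ] [373.6 195.8]
[] []
```

View pics/e1.png

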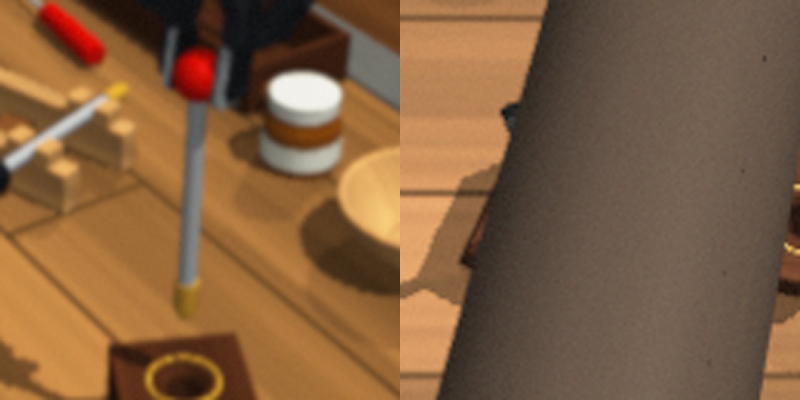

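The side view shows the knob at (320.5,153.5) and the tip end at (317.5,231.5), above and behind the stand's ring at (316,252). The arm blocks the top view here. I'll work out the pose from the side rays.

Run:
```python
from h import *
from scipy.optimize import least_squares
s=viewer.read_camera("side"); p,r,o=tool()
pr=lambda q:cv2.projectPoints(np.float64(q)[None],cv2.Rodrigues(s["view"][:3,:3])[0],s["view"][:3,3],s["camera_matrix"],s["dist"])[0].ravel()
A=p-r.apply([.052,0,0]); B=p-r.apply([.019,0,0])+[0,0,.033]
for n,k in(("tool",A),("world",B)): print(n,k.round(4),pr(k).round(1),"vert tip",pr(k-[0,0,.178]).round(1))
kp,tp=(320.5,153.6),(317.4,231)
for z in (.29,.295,.30,.305,.31): print(z,plane(s,kp,z).round(4))
# tip: swing plane known (perp to jaws): tilt angle a and sideways b about knob
Y=r.as_matrix()[:,1]; U=np.cross(Y,[0,0,1]); U*=np.sign(U[0])
for n,z in (("z",.300),("z",.305),("z",.295)):
    k=plane(s,kp,z)
    f=lambda a:pr(k+.178*(np.sin(a[0])*U+np.sin(a[1])*Y-np.sqrt(max(1-np.sin(a[0])**2-np.sin(a[1])**2,0))*np.array([0,0,1])))-tp
    q=least_squares(f,[0,0]); q2=least_squares(lambda a:f([a[0],0]),[0.])
    print(z,k.round(4),"tilt U,Y deg",np.degrees(q.x).round(1),q.cost.round(2),"only U",np.degrees(q2.x).round(1),q2.fun.round(1))
print("tq",o["wrist_torque"],"ring",pr([.514,-.212,.07]).round(1))
```

```text
tool [ 0.5233 -0.207   0.3038] [322.6 150.7] vert tip [318.9 227.7]
world [ 0.5173 -0.2089  0.3044] [320.5 151.8] vert tip [317.1 229. ]
0.29 [ 0.5284 -0.1948  0.29  ]
0.295 [ 0.5232 -0.2014  0.295 ]
0.3 [ 0.5181 -0.2081  0.3   ]
0.305 [ 0.5129 -0.2147  0.305 ]
0.31 [ 0.5077 -0.2214  0.31  ]
0.3 [ 0.5181 -0.2081  0.3   ] tilt U,Y deg [-0.4 -0.5] 0.0 only U [-0.1] [-0.4 -0.5]
0.305 [ 0.5129 -0.2147  0.305 ] tilt U,Y deg [ 0.3 -0.1] 0.0 only U [0.3] [-0.1 -0.1]
0.295 [ 0.5232 -0.2014  0.295 ] tilt U,Y deg [-1.  -0.9] 0.0 only U [-0.5] [-0.8 -0.9]
tq [ 0.0926256  -0.33379984  0.01589087] ring [315.7 251.6]
```

The bar is vertical to within 1°, with the knob at about (0.518, −0.208, 0.301). I'll shift about 4 mm in x and y and descend to just above the mouth.

>>> {"api": "jog_arm", "payload": {
  "commands": [
    {"translation": [0, -2, -4], "delta_rot": [0, 0, 0], "gripper": 20},
    {"translation": [15, -2, -2], "delta_rot": [0, 0, 0], "gripper": 20},
    {"translation": [30, -2, 1], "delta_rot": [0, 0, 0], "gripper": 20},
    {"translation": [45, -2, 4], "delta_rot": [0, 0, 0], "gripper": 20},
    {"translation": [45, -2, 4], "delta_rot": [0, 0, 0], "gripper": 20},
    {"translation": [45, -2, 4], "delta_rot": [0, 0, 0], "gripper": 20},
    {"translation": [45, -2, 4], "delta_rot": [0, 0, 0], "gripper": 20}
  ]
}}

```text
clock: 15.75
position: [0.5103, -0.2143, 0.2088]
orientation: [-0.274, 1.746, 0.225]
wrist_force: [-0.5, -0.3, -1.0]
grip_width: 0.028
```

```bash
cat >> h.py <<'E'
def look(tag):
    s=viewer.read_camera("side"); p,r,o=tool(); print(p.round(4),round(o["grip_width"],4),np.round(o["wrist_force"],2),np.round(o["wrist_torque"],3))
    pr=lambda q:cv2.projectPoints(np.float64(q)[None],cv2.Rodrigues(s["view"][:3,:3])[0],s["view"][:3,3],s["camera_matrix"],s["dist"])[0].ravel()
    k=models.pinpoint(s,"red_bar"); print([(round(d["score"],2),np.round(d["centre"],1).tolist()) for d in k])
    z=p[2]+.048
    for a in (z-.004,z,z+.004):
        q=plane(s,k[0]["centre"],a); print(q.round(4),"vert tip px",pr(q-[0,0,.178]).round(1))
    cv2.imwrite(f"pics/{tag}.png",cv2.resize(s["frame"][140:300,240:400,::-1],(560,560),interpolation=cv2.INTER_CUBIC))
E
python3 - <<'E'
from h import *
look("f1")
E
```

```text
[ 0.5103 -0.2142  0.2088] 0.0274 [ 0.41 -0.23 -1.96] [ 0.11  -0.302 -0.015]
[(0.58, [318.7, 179.8]), (0.58, [231.2, 186.3])]
[ 0.5085 -0.2184  0.2528] vert tip px [315.5 252.6]
[ 0.5049 -0.2231  0.2568] vert tip px [315.4 253.1]
[ 0.5012 -0.2279  0.2608] vert tip px [315.4 253.6]
```

View pics/f1.png

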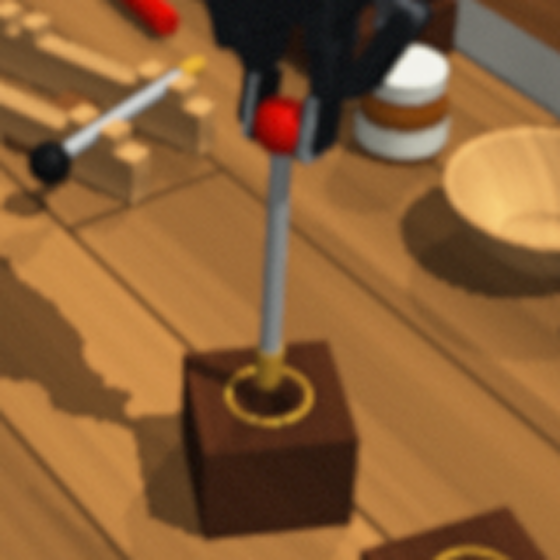

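The tip is centred over the brass ring: tip end at (317,251), ring centre at (316.2,252.5), bar vertical. Lowering in short calls while watching the force.

>>> {"api": "jog_arm", "payload": {
  "commands": [
    {"translation": [5, 0, 1], "delta_rot": [0, 0, 0], "gripper": 20},
    {"translation": [10, 0, 2], "delta_rot": [0, 0, 0], "gripper": 20},
    {"translation": [15, 0, 3], "delta_rot": [0, 0, 0], "gripper": 20},
    {"translation": [20, 0, 4], "delta_rot": [0, 0, 0], "gripper": 20},
    {"translation": [20, 0, 4], "delta_rot": [0, 0, 0], "gripper": 20}
  ]
}}

```text
clock: 16.35
position: [0.5095, -0.2137, 0.1864]
orientation: [-0.274, 1.748, 0.227]
wrist_force: [-0.3, 0.6, -3.1]
grip_width: 0.0276
```

>>> {"api": "jog_arm", "payload": {
  "commands": [
    {"translation": [5, 0, 1], "delta_rot": [0, 0, 0], "gripper": 20},
    {"translation": [10, 0, 2], "delta_rot": [0, 0, 0], "gripper": 20},
    {"translation": [10, 0, 2], "delta_rot": [0, 0, 0], "gripper": 20}
  ]
}}

```text
clock: 16.65
position: [0.5096, -0.2137, 0.1764]
orientation: [-0.274, 1.748, 0.227]
wrist_force: [-0.9, -1.0, -3.0]
grip_width: 0.028
```

>>> {"api": "jog_arm", "payload": {
  "commands": [
    {"translation": [6, 0, 1], "delta_rot": [0, 0, 0], "gripper": 20},
    {"translation": [12, 0, 2], "delta_rot": [0, 0, 0], "gripper": 20},
    {"translation": [18, 0, 3.5], "delta_rot": [0, 0, 0], "gripper": 20},
    {"translation": [18, 0, 3.5], "delta_rot": [0, 0, 0], "gripper": 20}
  ]
}}

```text
clock: 17.05
position: [0.5095, -0.2136, 0.1578]
orientation: [-0.274, 1.748, 0.227]
wrist_force: [-0.4, -0.1, -2.9]
grip_width: 0.0274
```

>>> {"api": "jog_arm", "payload": {
  "commands": [
    {"translation": [5, 0, 1], "delta_rot": [0, 0, 0], "gripper": 20},
    {"translation": [10, 0, 2], "delta_rot": [0, 0, 0], "gripper": 20},
    {"translation": [10, 0, 2], "delta_rot": [0, 0, 0], "gripper": 20},
    {"translation": [10, 0, 2], "delta_rot": [0, 0, 0], "gripper": 20}
  ]
}}

```text
clock: 17.45
position: [0.51, -0.2139, 0.1486]
orientation: [-0.274, 1.747, 0.226]
wrist_force: [-0.2, -0.7, -2.2]
grip_width: 0.0278
```

Run:
```python
from h import *
look("f2")
```

```text
[ 0.5102 -0.2139  0.1488] 0.0276 [ 0.03 -0.18 -2.64] [ 0.066 -0.241 -0.028]
[(0.87, [318.9, 204.9])]
[ 0.5131 -0.2165  0.1928] vert tip px [315.7 272.4]
[ 0.5097 -0.2208  0.1968] vert tip px [315.7 272.9]
[ 0.5064 -0.225   0.2008] vert tip px [315.7 273.3]
```

View pics/f2.png

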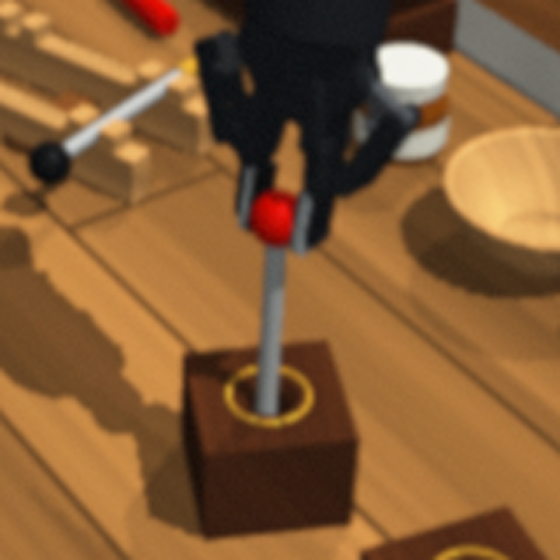

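The rod is in the hole, entering inside the ring at (316,257), no contact force, and the knob at (319,203) is about 8–11 mm from home. Lowering on to touch.

>>> {"api": "jog_arm", "payload": {
  "commands": [
    {"translation": [3, 0, 0.5], "delta_rot": [0, 0, 0], "gripper": 20},
    {"translation": [6, 0, 1], "delta_rot": [0, 0, 0], "gripper": 20},
    {"translation": [6, 0, 1], "delta_rot": [0, 0, 0], "gripper": 20},
    {"translation": [6, 0, 1], "delta_rot": [0, 0, 0], "gripper": 20}
  ]
}}

```text
clock: 17.95
position: [0.5099, -0.2139, 0.1425]
orientation: [-0.274, 1.747, 0.226]
wrist_force: [-0.6, 0.5, -1.9]
grip_width: 0.0277
```

>>> {"api": "jog_arm", "payload": {
  "commands": [
    {"translation": [2, 0, 0.5], "delta_rot": [0, 0, 0], "gripper": 20},
    {"translation": [2, 0, 0.5], "delta_rot": [0, 0, 0], "gripper": 20},
    {"translation": [2, 0, 0.5], "delta_rot": [0, 0, 0], "gripper": 20}
  ]
}}

```text
clock: 18.25
position: [0.51, -0.2139, 0.1405]
orientation: [-0.274, 1.747, 0.226]
wrist_force: [-1.1, 0.1, -1.9]
grip_width: 0.0276
```

>>> {"api": "jog_arm", "payload": {
  "commands": [
    {"translation": [0, 0, 0], "delta_rot": [0, 0, 0], "gripper": 36},
    {"translation": [0, 0, 0], "delta_rot": [0, 0, 0], "gripper": 37},
    {"translation": [0, 0, 0], "delta_rot": [0, 0, 0], "gripper": 38},
    {"translation": [0, 0, 0], "delta_rot": [0, 0, 0], "gripper": 40},
    {"translation": [0, 0, 0], "delta_rot": [0, 0, 0], "gripper": 50},
    {"translation": [0, 0, 0], "delta_rot": [0, 0, 0], "gripper": 70},
    {"translation": [0, 0, 0], "delta_rot": [0, 0, 0], "gripper": 90},
    {"translation": [0, 0, 0], "delta_rot": [0, 0, 0], "gripper": 90},
    {"translation": [0, 0, 0], "delta_rot": [0, 0, 0], "gripper": 90},
    {"translation": [0, 0, 0], "delta_rot": [0, 0, 0], "gripper": 90}
  ]
}}

```text
clock: 19.25
position: [0.5101, -0.2139, 0.1405]
orientation: [-0.274, 1.747, 0.226]
wrist_force: [0.4, -0.9, 0.3]
grip_width: 0.0769
```

>>> {"api": "jog_arm", "payload": {
  "commands": [
    {"translation": [-10, 0, 0], "delta_rot": [0, 0, 0], "gripper": 90},
    {"translation": [-30, 0, 0], "delta_rot": [0, 0, 0], "gripper": 90},
    {"translation": [-60, 0, 0], "delta_rot": [0, 0, 0], "gripper": 90},
    {"translation": [-100, 0, 0], "delta_rot": [0, 0, 0], "gripper": 90},
    {"translation": [-120, 0, 0], "delta_rot": [0, 0, 0], "gripper": 90},
    {"translation": [-120, 0, 0], "delta_rot": [0, 0, 0], "gripper": 90},
    {"translation": [-120, 0, 0], "delta_rot": [0, 0, 0], "gripper": 90}
  ]
}}

```text
clock: 19.95
position: [0.5319, -0.2068, 0.2587]
orientation: [-0.274, 1.746, 0.226]
wrist_force: [-0.4, -0.2, -1.1]
grip_width: 0.0767
```

Run:
```python
from h import *
look("g1")
s=viewer.read_camera("side")
print(blob(s,(0,170,60),(5,255,255),(300,185,335,225))[1:],"black",blob(s,(0,0,0),(180,255,50),(240,175,270,200))[1:])
for z in (.185,.19): 
  for d in ((0,0),(.02,0),(0,.02)): print(z,d,cv2.projectPoints(np.float64([[.514+d[0],-.2125+d[1],z]]),cv2.Rodrigues(s["view"][:3,:3])[0],s["view"][:3,3],s["camera_matrix"],s["dist"])[0].ravel().round(1))
```

```text
[ 0.5314 -0.2067  0.2579] 0.077 [ 0.13 -0.06  0.35] [ 0.043 -0.26  -0.021]
[(0.89, [319.5, 207.1])]
[ 0.4197 -0.3381  0.3019] vert tip px [315.5 288.4]
[ 0.4164 -0.3423  0.3059] vert tip px [315.5 289.1]
[ 0.4131 -0.3465  0.3099] vert tip px [315.5 289.7]
([312, 198, 15, 16, 190], array([318.89473684, 205.57894737])) black ([249, 181, 11, 12, 99], array([253.82828283, 186.28282828]))
0.185 (0, 0) [317.9 207. ]
0.185 (0.02, 0) [326.2 203.5]
0.185 (0, 0.02) [311.8 201.8]
0.19 (0, 0) [318.  204.9]
0.19 (0.02, 0) [326.4 201.4]
0.19 (0, 0.02) [311.9 199.7]
```

View pics/g1.png

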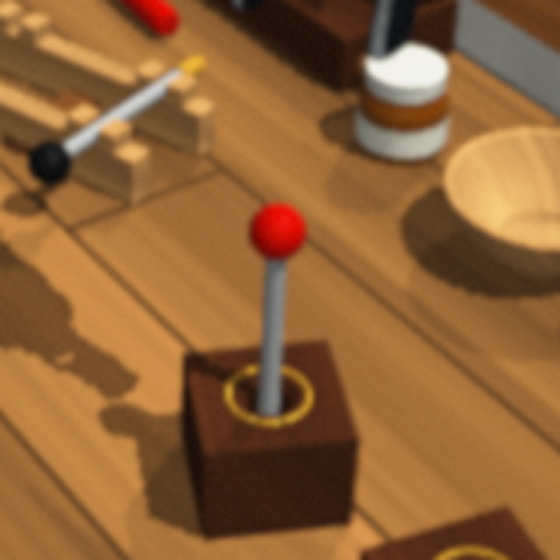

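The bar stands free in the hole. The knob is at (319,206), against (318,207) predicted for fully home and upright. The fingers are clear, and the black knob is where it started, (254,186).

```bash
python3 -c "
from cell import env
print(env.hand_in())"
```

```text
the job is handed in; nothing more can be done
None
```

The red bar is standing tip down in the leftmost stand. I released it, backed the fingers off, and handed the job in at about 20 s of the 54 s allowed. `env.hand_in()` gives no verdict.

- **Lift and swing:** I gripped the red knob at 110 N and lifted the bar level to a knob height of about 0.30 m. I eased the fingers by about 3 mm until it hung roughly 10–12° off vertical, then gripped it again at 100 N. Over the stand I tilted the tool 11° to bring the bar upright, lowered it in with no contact felt, and let go.
- **Last checks:** In the side camera the knob is at (319, 206), against (318, 207) predicted for fully home and upright. The gripper is clear, wrist force is about zero, and the black knob has not moved from (254, 186).
- **What disagreed:** The reported tool height read about 33 mm lower than the fingertips in the images. A closing test at the first grasp height met nothing, which confirmed it, so I corrected for it from then on.
- **Grip reading:** The finger width read 27.8 mm on the 32 mm knob at full grip. Lowering the force alone did not loosen it, so I had to open the fingers in small steps.
- **Not checked:** The top camera was blocked by the arm at the stand, so the final position rests on the side view and arm readings only. I viewed 13 pictures, three over the budget of 10.

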